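# Draw the board tote forward to the rack's front ledge with the pull hook

## Task

Take the pull hook from its rest, drop its end over the front lip of the tote of circuit boards deep in the rack, and draw the tote gently forward until it comes up square and firm against the rack's front ledge; hold a light, steady pull on it there for a moment so that it is well seated, without bumping the ledge, heaving or tipping. Then unhook, leaving the tote bearing on the ledge, and lay the hook back in its rest. Do it all with the hook, keeping the gripper off the tote, and leave the tote of reels and everything else on the bench as they are.

Things in the scene. Friction and masses are not known exactly. Their poses are not given: they have to be found in the camera images.
- hook: Pull hook, 105 g, sizes in mm: black handle 130 long, 18 wide, 24 high, then a round rod, 10 diameter, ending in a finger bent square down. Origin: on the rod's axis inside the handle, the balance point and place to grip; handle from 95 behind to 35 ahead of it, finger's axis 130 ahead. x along the rod to the finger, z up (finger along -z). Starts level in its rest.
- hook_tip (a point): Tip of the hook's down-turned finger: 130 mm ahead of the hook's origin and 40 mm below it. The finger is 10 mm in diameter, so its pulling face lies 5 mm nearer the handle than this point.
- rest: The hook's rest, fixed: dark steel plate 200 by 70 mm with two forks flared at the top, 75 mm behind the origin (takes the handle, notch 24 wide) and 60 ahead (takes the rod, notch 15 wide), tops 91 high; free room between for fingers. Origin on the bench, x along the lying hook to its finger, z up. Hook home: origin 75 mm above the rest's, same axes.
- board_tote: Tote to draw out: open, dark grey, 240 deep (x), 150 wide (y), 75 mm high, walls 4, a flange 8 wide outside the top edge; 0.6 to 1 kg; carries seven upright circuit boards, the foremost 84 mm behind the front wall (free space between). Origin: centre of the underside; x deeper into the rack, z up. In the left or right bay, askew by up to 0.06 rad; slides with 2.5 to 7.5 N of friction.
- lip (a point): Inner top edge of the board tote's front wall, mid-width: 116 mm ahead (-x) of the tote's centre, 75 mm above its underside. The hook's finger goes down just behind it (+x) and pulls on the wall's inner face.
- rack: Fixed rack, two bays 200 mm wide, centres 102 left and right of its middle. Origin on the bench under the lower shelf's centre; x deeper (from the robot), z up. Lower shelf x -230 to 200, 430 wide, top at 50, a steel front ledge 18 high along its front. A see-through wire shelf (225 to 235 high) roofs all deeper than x = -125: no gripper can come down there; posts, 247 high, at x -115, y +-222.
- reel_tote: Neighbouring tote of the same size and colour in the other bay, holding four upright component reels (discs). To be left where it is.
- spool: Solder spool, 64 diameter, 62 high, standing on the bench. Bystander; origin at the centre of its underside.
- work_board: Circuit board lying on the bench, 100 by 70, parts up to 16 high. Bystander; origin at the centre of its underside.
- tip_cleaner: Black pot with brass wool, 84 diameter, 60 high. Bystander; origin at the centre of its underside.
- paste_tin: Flat round tin, 62 diameter, 30 high, on the bench. Bystander; origin at the centre of its underside.
- ledge_slot (a point): On the rack: where the front ledge's inner face would stand if set fully forward, mid-width, at shelf-top height (196 mm ahead of the rack's origin). The ledge is slotted and clamped 0 to 14 mm deeper (+x) than this; how far is not reported. Tote home: origin 120 behind that face. Stiff: 1 mm too far adds about 10 N, so feel it: 3 to 10 N above the sliding pull seats it, much more tips it.
Mind the look-alikes: they are no part of the job. Of the things shaped like the hook, the black one is meant.

How it is judged:
By the outcome, as a careful person would: the job done as asked, in the order asked, and still so for the second after the job is handed in, with the robot touching nothing.
It also fails if it takes over 56 s, if anything falls off the work surface, if the arm or the gripper's body presses on something with over 40 N, if the wrist force passes 120 N, or if a joint passes its speed limit or range.

## Robot

A 6-joint arm with a two-finger parallel gripper is mounted at the origin on the work surface. World frame = base frame: x ahead of the robot, y to its left, z up, the work surface at z = 0. Lengths are in m, angles in rad, forces in N, time in s.
With the tool pointing down it reaches from about 0.2 to 0.875 m from the base axis. Payload 3.4 kg.
Tool frame: the origin (TCP) lies at the very end of the fingers, on their centre line; the grasp point (between the pads) lies 19 mm behind it; z points along the fingers, y is the line along which they close (so a half turn about z gives the same grasp; the last joint's range is limited). The gripper opens to 94 mm and grips with 3 to 60 N. Pads are 16 mm wide; open, the fingers measure 119 mm over their backs; the gripper's body (75 mm by 177 mm) begins 78 mm behind the grasp point.
Start: joints at [-1.405, 0.276, 1.505, -0, 1.361, -0.121], TCP at [0.163, -0.552, 0.183] pointing down, gripper open.
Joint ranges: [-2.89, 2.89], [-0.75, 2.08], [0.22, 2.7], [-1.18, 4.32], [0.11, 2.71], [-2.7, 2.7]. Speed limits (rad/s): [2.57, 2.57, 3.14, 3.14, 3.14, 3.14].

## Interface

Orientations are given as [roll, pitch, yaw] about the fixed x, y, z axes, in that order (R = Rz(yaw) Ry(pitch) Rx(roll)).
In Python, from station import readout, grab_frame, finish_job, nets gives the robot as it stands.
- The arm moves only by the tool servo_tool, never from a script. Its argument "moves" is a list that holds one entry, the list of rows, each a list of 4 numbers: the shift along the tool's x, y, z in mm, then the turn about the tool's z in rad. In form: [[[dx, dy, dz, twist], ...]]. A call has 1 to 12 rows; each row shifts and turns the commanded pose from where the row before left it, along the tool's axes as they then stand; what a row does not reach is not made up. A row lasts 1/8 s, in which the tool goes at most 62.5 mm and 10.7 degrees, less where a joint would pass 70% of its speed; a pose out of reach is approached as far as the arm can. A call with a gripper value outside its range is refused whole. "jaw" is the opening, from 0 (shut) to 1 (fully open), set as the call begins (left out, the last holds). The fingers move at their own pace and stop on an object; the grip force is fixed at half the most. Time passes only in rows, so rows that do not move let the fingers close. It gives the time, the measured TCP pose, the force, the opening and the grip force at its end, in the units of the state.
- readout.sense(): the state, without advancing time (a new reading comes with each control period).
- grab_frame(name): name is "scene" or "side" or "wrist"; returns a dict with "pixels" (480x640x3 uint8, blue, green, red), "mtx" (3x3 intrinsics, pixels), "R" (3x3) and "t" (3): a world point X has camera coordinates R X + t; the wrist camera has in their place "tool_from_camera" (4x4, takes a point from camera to tool coordinates, whose origin is the TCP and whose axes are the flange's). Camera axes: x right, y down, z forward; pixel columns grow to the right and rows downward; lengths in m; the calibration is good to about 2 mm. A picture is of the moment at which its call begins: read the wrist's pose just before it. There is no depth.
- finish_job(): hands the job in; it is judged then, once.
Trained networks look in a picture, given as the dict that the camera call returned (one of the last four; its "shot" number tells which), for a name from the list of things; names that differ only in an ending like _2 or _b are one class to them, and where a whole thing is asked for, a point or a joint stands for the part that bears it (a point fixed in the world has none). Each returns a list of dicts, best first, with "confidence" (0 to 1); they miss things now and then, are a little off and sometimes report something else, mostly with a low value. They report only what shows in the picture. A call takes as long as a camera call. They do not tell look-alikes from the thing itself.
- nets.outline_of(picture, label): "region" (480x640 bool, what is visible of it) and "uv" ([column, row] in pixels, amid what is visible of it).
The state is a dict: "t": time; "q": joint angles; "qvel": joint speeds; "joint_torque": joint torques, N m; "tool_pos": TCP position; "orientation": TCP orientation; "ft_force": force on the tool from outside, world axes, zero at the start; "wrist_torque": the same for the moment, N m; "gripper_width": finger opening in m; "grip_force": force on a finger pad.
Only numpy, scipy, OpenCV 4.12 (cv2) and the standard library are available. Lean on these libraries where they do the work, as an engineer would, in place of code of your own. Each camera call takes 0.05 s, during which the arm holds its last target. There are 200 camera calls.

## Working session

There is one attempt and no reset: what is moved stays moved. The work goes in short steps, Python scripts to look and compute and a tool call to move; the robot and the scene stay as the last step left them, time stands still between calls to the robot, and variables do not carry over. Pictures are saved under pics/ and viewed, at most 11 in all, crops included, and the job is handed in when it is done.

Besides the shell and the picture viewer there is one more tool, called after "Call:" as name([rows], argument=value, ...), one row to a line, values as JSON. servo_tool: Moves the arm, as the interface text tells. Its arguments: {"type":"object","properties":{"moves":{"type":"array","items":{"type":"array","items":{"type":"array","items":{"type":"number"}}}},"jaw":{"type":"number"}},"required":["moves"]}

```bash
mkdir -p pics; cat > h.py <<'E'
import numpy as np, cv2
from station import readout, grab_frame, finish_job, nets
def ray(p,uv):
    d=np.linalg.inv(p["mtx"])@np.array([uv[0],uv[1],1.]); R=np.array(p["R"]);t=np.array(p["t"])
    return -R.T@t, R.T@d
def atz(p,uv,z):
    o,d=ray(p,uv); return o+d*(z-o[2])/d[2]
def proj(p,X):
    X=np.atleast_2d(X); c=X@np.array(p["R"]).T+np.array(p["t"]).ravel(); u=c@np.array(p["mtx"]).T; return u[:,:2]/u[:,2:]
E
python3 - <<'E'
from h import *
s=readout.sense(); print({k:np.round(v,3) for k,v in s.items()})
for n in ("scene","side"):
    p=grab_frame(n); cv2.imwrite(f"pics/{n}0.png",p["pixels"]); print(n,np.round(-np.array(p["R"]).T@np.array(p["t"]).ravel(),3),np.round(p["mtx"],1).tolist(), np.round(p["R"],3).tolist())
    for l in ("hook","rest","board_tote","reel_tote","rack","hook_tip","lip"):
        for r in nets.outline_of(p,l)[:3]:
            ys,xs=np.where(r["region"]); print(l,round(r["confidence"],2),np.round(r["uv"]),xs.min(),xs.max(),ys.min(),ys.max())
E
```

```text
{'t': np.float64(0.0), 'q': array([-1.405,  0.277,  1.506, -0.   ,  1.361, -0.121]), 'qvel': array([ 0.   , -0.   , -0.001, -0.   , -0.   , -0.   ]), 'joint_torque': array([-0.0000e+00, -4.0460e+01, -2.3723e+01,  7.0000e-02,  3.4000e-02,
       -0.0000e+00]), 'tool_pos': array([ 0.163, -0.551,  0.182]), 'orientation': array([-3.14 , -0.   ,  0.287]), 'ft_force': array([-0.518, -0.567, -0.387]), 'wrist_torque': array([ 0.031, -0.04 , -0.014]), 'grip_force': np.float64(0.0), 'gripper_width': np.float64(0.094)}
scene [1.59 0.   1.  ] [[611.9, 0.0, 323.3], [0.0, 611.9, 243.2], [0.0, 0.0, 1.0]] [[0.002, 1.0, -0.015], [0.635, -0.013, -0.773], [-0.773, -0.008, -0.635]]
hook 0.82 [187. 242.] 145 209 217 286
hook 0.63 [202. 202.] 187 236 178 224
rest 0.6 [181. 267.] 156 226 227 289
rest 0.21 [375. 338.] 331 425 280 399
board_tote 0.7 [269. 354.] 219 313 288 414
reel_tote 0.73 [374. 339.] 331 425 280 400
rack 0.97 [316. 304.] 172 465 231 449
hook_tip 0.72 [181. 244.] 145 208 218 284
hook_tip 0.69 [204. 206.] 187 239 178 225
lip 0.59 [268. 354.] 219 313 288 414
lip 0.42 [181. 267.] 154 225 217 290
side [0.364 0.87  0.844] [[493.5, 0.0, 305.4], [0.0, 493.5, 243.7], [0.0, 0.0, 1.0]] [[-0.988, -0.155, 0.022], [-0.115, 0.619, -0.777], [0.106, -0.77, -0.629]]
hook 0.96 [337. 190.] 301 367 171 203
rest 0.69 [341. 189.] 302 367 171 202
rest 0.62 [340. 206.] 307 374 174 227
board_tote 0.63 [196. 215.] 133 247 186 239
board_tote 0.22 [218. 431.] 196 241 406 453
reel_tote 0.71 [168. 268.] 103 238 230 304
reel_tote 0.56 [217. 431.] 196 241 407 454
rack 0.68 [200. 218.] 49 297 132 347
hook_tip 0.79 [343. 190.] 302 366 172 201
hook_tip 0.71 [414. 216.] 391 428 204 222
lip 0.18 [339. 191.] 301 367 171 202
```

View pics/scene0.png

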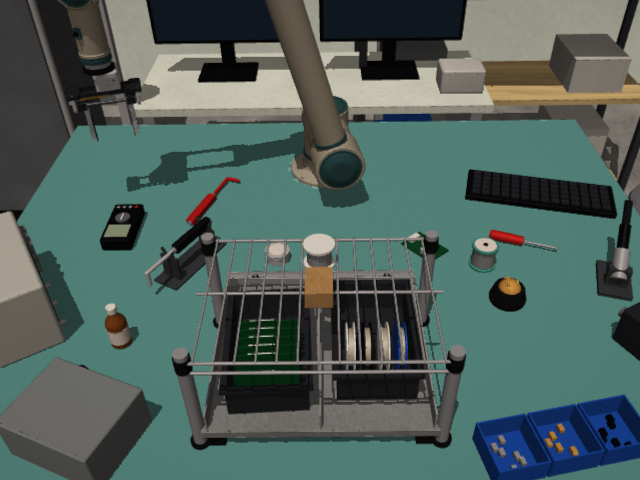

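View pics/side0.png

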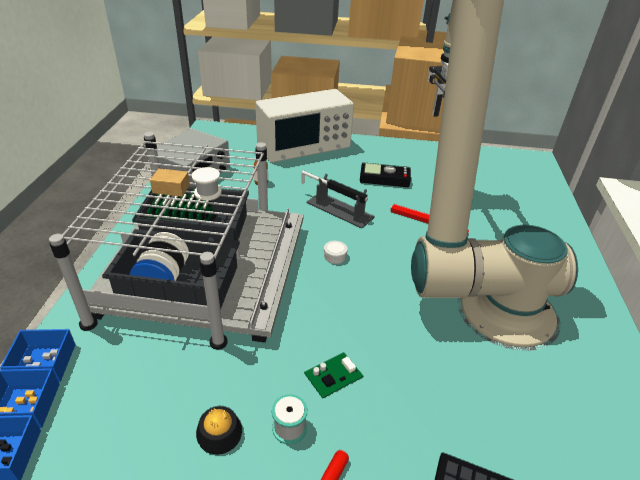

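Scene: the black hook lies in its rest at about (145–209, 217–286). A red look-alike lies on the bench at (187–239, 178–224). The board tote (green boards) is the bay at (219–313, 288–414), on the robot's right, and the reels are at (331–425, 280–400). The side view agrees: black hook at (301–367, 171–203), red one at (391–428, 204–222).

The black one fits because it's black and in the rest. I'll confirm it in a crop and fit the poses.

```bash
cat > fit.py <<'E'
from h import *
from scipy.optimize import differential_evolution
def box(x0,x1,y0,y1,z0,z1): return np.array([[x,y,z] for x in(x0,x1) for y in(y0,y1) for z in(z0,z1)])
HOOK=[box(-.095,.035,-.009,.009,-.012,.012),box(.035,.135,-.005,.005,-.005,.005),box(.125,.135,-.005,.005,-.04,.005)]
TOTE=[np.vstack([box(-.128,.128,-.083,.083,.065,.075),box(-.12,.12,-.075,.075,0,.075)])]
def tf(P,x,y,a): c,s=np.cos(a),np.sin(a); return P@np.array([[c,s,0],[-s,c,0],[0,0,1]])+[x,y,0]
def ren(p,parts,z,v,S=4):
    m=np.zeros((480*S,640*S),np.uint8)
    for P in parts:
        h=cv2.convexHull(((proj(p,tf(P+[0,0,z],*v))+.5)*S).astype(np.float32)); cv2.fillConvexPoly(m,h.astype(np.int32),1)
    return cv2.resize(m.astype(np.float32),(640,480),interpolation=cv2.INTER_AREA)
def fit(views,parts,z,bounds):
    def c(v):
        e=0
        for p,m in views:
            r=ren(p,parts,z,v,2); e+=1-np.minimum(r,m).sum()/max(np.maximum(r,m).sum(),1)
        return e/len(views)
    return differential_evolution(c,bounds,popsize=12,maxiter=40,seed=1,tol=1e-6)
E
python3 - <<'E'
from fit import *
sc=grab_frame("scene"); sd=grab_frame("side")
def close(m): return cv2.morphologyEx(m.astype(np.uint8),cv2.MORPH_CLOSE,np.ones((5,5))).astype(np.float32)
hs=nets.outline_of(sc,"hook"); hd=nets.outline_of(sd,"hook")
pick=lambda L,u:min(L,key=lambda r:np.hypot(*(np.array(r["uv"])-u)))
ms=pick(hs,(181,244))["region"].astype(np.float32); md=pick(hd,(337,190))["region"].astype(np.float32)
B=[(.2,.6),(-.5,-.1),(-1.2,1.2)]
for vs in ([(sc,ms),(sd,md)],[(sd,md)],[(sc,ms)]):
    f=fit(vs,HOOK,.075,B); print("hook",np.round(f.x,4),round(f.fun,3))
# rack by post tops
for n,uv in (("fr",(208,237)),("fl",(431,237)),("br",(181,354)),("bl",(456,354))): print(n,np.round(atz(sc,uv,.247),3))
for uv in ((262,148),(208,258),(58,240),(150,136)): print("sd",np.round(atz(sd,uv,.247),3))
ts=nets.outline_of(sc,"board_tote")[0]["region"];td=nets.outline_of(sd,"board_tote")[0]["region"]
Bt=[(.5,.95),(-.25,.05),(-.15,.15)]
for vs in ([(sc,close(ts)),(sd,close(td))],[(sc,close(ts))]):
    f=fit(vs,TOTE,.05,Bt); print("tote",np.round(f.x,4),round(f.fun,3))
a=cv2.resize(sc["pixels"][170:300,130:260],None,fx=3,fy=3); b=cv2.resize(sd["pixels"][150:280,290:430],(390,390))
cv2.imwrite("pics/c1.png",np.hstack([a,b]))
E
```

```text
hook [ 0.4428 -0.3468 -0.5036] 0.281
hook [ 0.4414 -0.3489 -0.5306] 0.256
hook [ 0.4466 -0.3469 -0.4844] 0.262
fr [ 0.648 -0.236  0.247]
fl [0.658 0.202 0.247]
br [ 0.946 -0.237  0.247]
bl [0.953 0.201 0.247]
sd [ 0.631 -0.219  0.247]
sd [0.635 0.213 0.247]
sd [0.93  0.214 0.247]
sd [ 0.929 -0.226  0.247]
tote [ 0.7973 -0.1184  0.0539] 0.205
tote [ 0.7983 -0.118   0.0429] 0.096
```

View pics/c1.png

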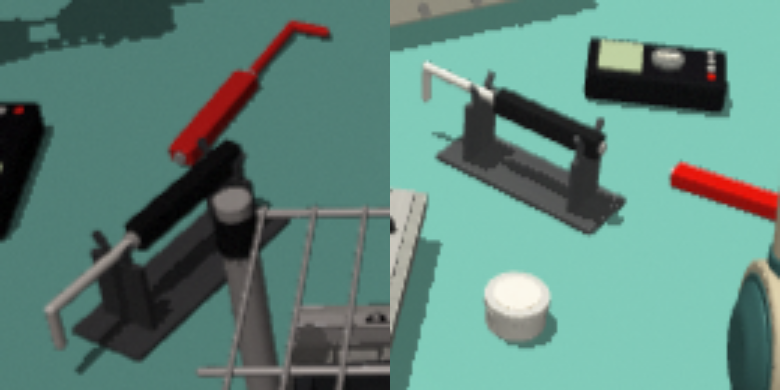

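The crop confirms it: the left object is the black-handled hook with a steel rod, sitting in the forked rest (bend at scene (147, 273), side (304, 172)). The red one lies loose on the bench. I'll move above the hook for a close look.

Call:
servo_tool([
  [[0, 0, -14, 0.16], [0, 0, -14, 0.16], [0, 0, -14, 0.16], [0, 0, -14, 0.16], [0, 0, -14, 0.157], [20.4, -44.6, 0, 0], [20.4, -44.6, 0, 0], [20.4, -44.6, 0, 0], [20.4, -44.6, 0, 0], [20.4, -44.6, 0, 0], [20.4, -44.6, 0, 0], [20.4, -44.6, 0, 0]],
], jaw=0.6)

```text
t: 2.6
tool_pos: [0.4409, -0.3478, 0.2533]
orientation: [3.141, -0.0, -0.51]
ft_force: [0.0, 0.2, -0.1]
gripper_width: 0.0563
grip_force: 0.0
```

Call:
servo_tool([
  [[0, 0, 0, 0], [0, 0, 0, 0], [0, 0, 0, 0]],
])

```text
t: 2.98
tool_pos: [0.4388, -0.3496, 0.2532]
orientation: [3.141, 0.0, -0.512]
ft_force: [-0.4, -0.6, -0.1]
gripper_width: 0.0563
grip_force: 0.0
```

```bash
cat >> fit.py <<'E'
from scipy.spatial.transform import Rotation as Ro
def wrist():
    s=readout.sense(); p=grab_frame("wrist"); T=np.eye(4); T[:3,:3]=Ro.from_euler("xyz",s["orientation"]).as_matrix(); T[:3,3]=s["tool_pos"]
    C=np.linalg.inv(T@np.array(p["tool_from_camera"])); q=dict(p); q["R"]=C[:3,:3]; q["t"]=C[:3,3]; q["raw"]=p; return s,q
E
python3 - <<'E'
from fit import *
s,p=wrist(); print(np.round(s["tool_pos"],4),np.round(s["orientation"],3),s["t"],s["ft_force"]); cv2.imwrite("pics/w1.png",p["pixels"])
print(np.round(p["tool_from_camera"],3).tolist())
L=nets.outline_of(p["raw"],"hook")
for r in L: print(r["confidence"],r["uv"])
for r in L[:2]:
    m=r["region"].astype(np.float32); f=fit([(p,m)],HOOK,.075,[(.38,.5),(-.41,-.28),(-.9,-.2)]); print(np.round(f.x,4),f.fun)
E
```

```text
[ 0.4388 -0.3496  0.2532] [ 3.141  0.    -0.512] 2.975 [-0.43658144 -0.61404149 -0.13581295]
[[-0.001, -0.97, -0.242, 0.071], [1.0, -0.0, -0.001, -0.001], [0.001, -0.242, 0.97, -0.201], [0.0, 0.0, 0.0, 1.0]]
0.61 [313.8, 210.2]
0.57 [396.2, 403.6]
[ 0.4427 -0.345  -0.5196] 0.081215500831604
[ 0.4619 -0.34   -0.4858] 1.0
```

View pics/w1.png

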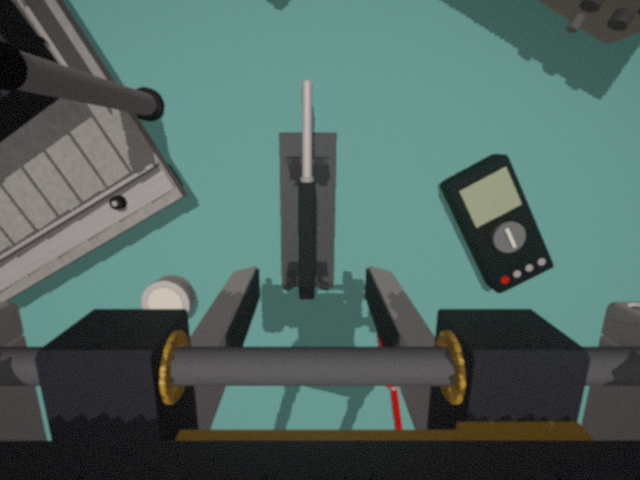

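Wrist view: the black hook runs vertically from the rod end at (307, 82) to the handle end at (307, 297), centred between the fingers. Fit is (0.4427, −0.345), yaw −0.52, overlap 92 %. The rack's front edge is at left. Now I'll descend and grip.

Call:
servo_tool([
  [[1.2, -5.4, 0, 0.006], [0, 0, 30, 0], [0, 0, 40, 0], [0, 0, 40, 0], [0, 0, 40, 0], [0, 0, 30, 0], [0, 0, 17, 0], [0, 0, 0, 0], [0, 0, 0, 0]],
])

```text
t: 4.2
tool_pos: [0.4439, -0.3453, 0.057]
orientation: [3.141, -0.001, -0.517]
ft_force: [-0.0, 0.8, -0.3]
gripper_width: 0.0561
grip_force: 0.0
```

Call:
servo_tool([
  [[0, 0, 0, 0], [0, 0, 0, 0], [0, 0, 0, 0], [0, 0, 0, 0], [0, 0, 0, 0], [0, 0, 0, 0]],
], jaw=0)

```text
t: 4.95
tool_pos: [0.4435, -0.3447, 0.0563]
orientation: [3.142, -0.0, -0.516]
ft_force: [-0.1, 0.9, 1.3]
gripper_width: 0.0175
grip_force: 30.0
```

Call:
servo_tool([
  [[0, 0, -10, 0], [0, 0, -25, 0], [0, 0, -30, 0], [0, 0, -30, 0], [0, 0, -20, 0], [0, 0, 0, -0.14], [0, 0, 0, -0.142], [0, 0, 0, -0.142], [0, 0, 0, -0.142]],
])

```text
t: 6.08
tool_pos: [0.4433, -0.3446, 0.1715]
orientation: [3.141, -0.0, 0.054]
ft_force: [-0.1, -0.3, -0.8]
gripper_width: 0.0176
grip_force: 30.0
```

Call:
servo_tool([
  [[3, -18, 0, 0], [6, -36, 0, 0], [7, -39, 0, 0], [7, -39, 0, 0], [7, -39, 0, 0], [5, -36, 0, 0], [3, -18, 0, 0], [0, 0, 0, 0], [0, 0, 0, 0], [0, 0, 0, 0]],
])

```text
t: 7.32
tool_pos: [0.4702, -0.1192, 0.1711]
orientation: [3.141, 0.0, 0.048]
ft_force: [-0.1, -0.5, -0.8]
gripper_width: 0.0174
grip_force: 30.0
```

```bash
python3 - <<'E'
from fit import *
s,p=wrist(); print(np.round(s["tool_pos"],4),np.round(s["orientation"],3),s["t"],s["ft_force"],s["gripper_width"]); cv2.imwrite("pics/w2.png",p["pixels"])
X=np.array(s["tool_pos"])+[0,0,.019]; 
d=grab_frame("side"); sc=grab_frame("scene")
B=[(X[0]-.02,X[0]+.02),(X[1]-.02,X[1]+.02),(s["orientation"][2]-.1,s["orientation"][2]+.1)]
L=nets.outline_of(p["raw"],"hook"); print([(r["confidence"],r["uv"]) for r in L])
f=fit([(p,L[0]["region"].astype(np.float32))],HOOK,X[2],B); print("hook",np.round(f.x,4),f.fun)
for q,n in ((p["raw"],"w"),(sc,"s"),(d,"d")):
    L=nets.outline_of(q,"board_tote")
    for r in L: ys,xs=np.where(r["region"]); print(n,round(r["confidence"],2),np.round(r["uv"]),xs.min(),xs.max(),ys.min(),ys.max())
cv2.imwrite("pics/d2.png",cv2.resize(d["pixels"][100:340,40:400],(800,533)))
E
```

```text
[ 0.4702 -0.1192  0.1711] [3.141 0.    0.048] 7.325 [-0.0574568  -0.47218546 -0.76523001] 0.017371030668433846
[(0.98, [319.5, 234.4]), (0.73, [503.1, 408.1])]
hook [ 0.4818 -0.1185  0.0476] 0.17719930410385132
s 0.98 [269. 354.] 219 313 289 413
d 0.79 [199. 212.] 133 247 186 239
```

View pics/w2.png

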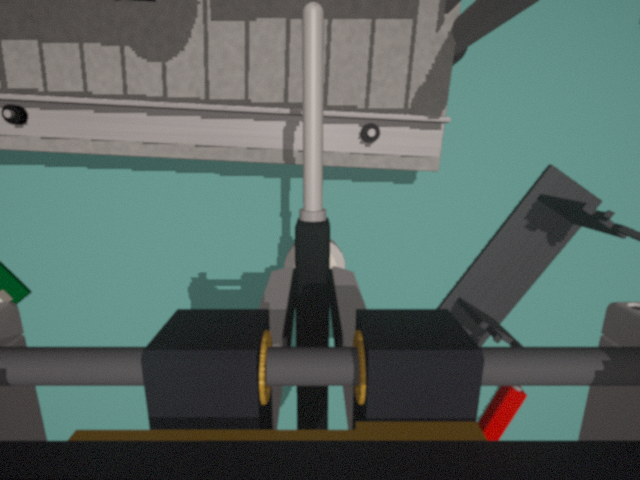

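View pics/d2.png

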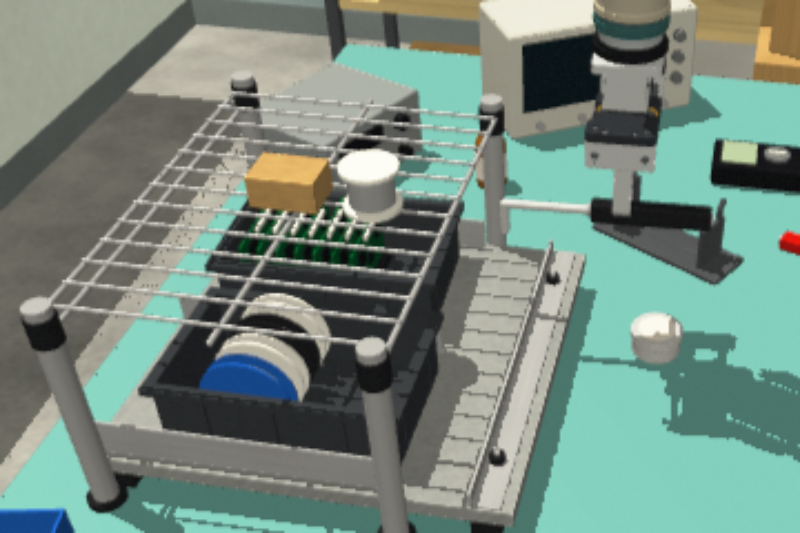

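Wrist view: the rod is straight up the image at column 313, with its end at the top (313, 3). The ledge's upright is the thin line from (0, 95) to (450, 120), the shelf front edge runs (0, 152)–(438, 168), and the shelf's right corner is at (440, 168). Side view: the hook is level in the gripper, clear of the post and roof. Next is measuring the ledge, rack and lip.

```bash
python3 - <<'E'
from fit import *
s,p=wrist()
g=cv2.cvtColor(p["pixels"],cv2.COLOR_BGR2GRAY).astype(int)
for c in (60,160,250,400): print(c,[int(v) for v in g[84:172:2,c]])
print("rod end",np.round(atz(p,(313,3),.19),4))
for uv in ((60,98),(400,117)): print("ledge",np.round(atz(p,uv,.068),4))
for uv in ((20,152),(430,168),(440,168)): print("front",np.round(atz(p,uv,.05),4))
sc=grab_frame("scene"); sd=grab_frame("side")
v=(.797,-.118,.05)
# posts: fit from scene front edge; compare
ts=nets.outline_of(sc,"board_tote")[0]["region"]
m=cv2.morphologyEx(ts.astype(np.uint8),cv2.MORPH_CLOSE,np.ones((7,7)))
f=fit([(sc,m.astype(np.float32))],TOTE,.05,[(.7,.9),(-.2,-.05),(-.1,.1)]); print(np.round(f.x,4),f.fun); v=f.x
im=cv2.resize(sc["pixels"],None,fx=1,fy=1).copy()
def draw(im,q,S,o):
    W=np.array([[-.128,-.083,.075],[.128,-.083,.075],[.128,.083,.075],[-.128,.083,.075]]);I=W*[.116/.128,.071/.083,1]
    for P,c in ((W,(0,255,255)),(I,(255,0,255))):
        u=(proj(q,tf(P+[0,0,.05],*v))-o)*S; cv2.polylines(im,[u.round().astype(np.int32)],True,c,1)
a=cv2.resize(sc["pixels"][270:430,210:330],None,fx=3.3,fy=3.3); draw(a,sc,3.3,[210,270])
b=cv2.resize(sd["pixels"][170:290,120:260],None,fx=2.85,fy=4.4); b=cv2.resize(sd["pixels"][170:290,120:260],None,fx=2.85,fy=2.85); draw(b,sd,2.85,[120,170])
o=np.zeros((600,800,3),np.uint8); o[:a.shape[0],:a.shape[1]]=a; w=min(b.shape[1],800-a.shape[1]); o[:b.shape[0],a.shape[1]:a.shape[1]+w]=b[:,:w]
cv2.imwrite("pics/t3.png",o)
E
```

```text
60 [130, 127, 130, 124, 88, 85, 121, 143, 136, 72, 85, 89, 89, 129, 145, 144, 139, 143, 145, 144, 149, 146, 148, 144, 147, 147, 139, 124, 135, 140, 137, 136, 136, 135, 99, 82, 86, 88, 86, 81, 81, 117, 135, 134]
160 [137, 137, 137, 136, 137, 137, 110, 87, 88, 139, 149, 118, 82, 97, 95, 97, 143, 153, 152, 152, 152, 154, 155, 152, 151, 152, 155, 153, 151, 128, 123, 138, 139, 135, 137, 140, 123, 89, 86, 86, 89, 84, 86, 101]
250 [115, 114, 108, 110, 112, 110, 117, 112, 95, 84, 84, 120, 154, 143, 90, 95, 104, 116, 157, 160, 159, 162, 160, 162, 162, 162, 157, 159, 160, 158, 157, 152, 109, 129, 134, 131, 133, 137, 131, 100, 91, 92, 90, 88]
400 [139, 136, 140, 137, 134, 136, 137, 138, 137, 139, 137, 137, 113, 87, 93, 135, 163, 149, 87, 96, 100, 119, 160, 166, 163, 161, 162, 162, 164, 165, 163, 161, 162, 160, 164, 160, 139, 140, 142, 138, 141, 139, 132, 97]
rod end [ 0.6043 -0.1119  0.19  ]
ledge [0.5697 0.0892 0.068 ]
ledge [ 0.5685 -0.1845  0.068 ]
front [0.5248 0.1418 0.05  ]
front [ 0.5285 -0.2198  0.05  ]
front [ 0.529  -0.2287  0.05  ]
[ 0.7991 -0.1177  0.0507] 0.05384635925292969
```

View pics/t3.png

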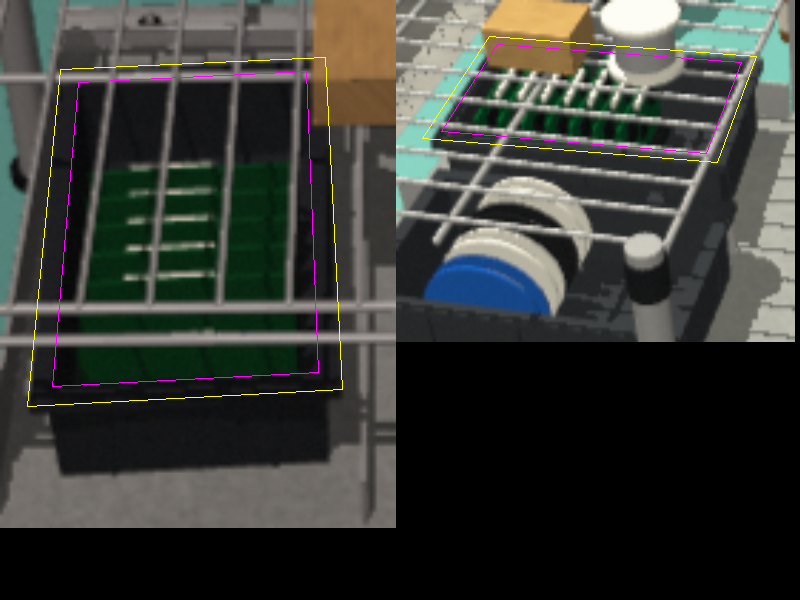

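The rod end measures x = 0.604, which matches the grip. Ledge inner face is near x ≈ 0.569, and the rack is almost square to the world (yaw ≈ −0.005). The overlay puts the board tote at about (0.797, −0.118), yaw 0.05, with the lip near (0.681, −0.124). I'll enter under the roof with the finger about 9 mm right of mid-lip, so the pull squares the tote, then check before lowering.

Call:
servo_tool([
  [[0, 4, 0, 0.053], [10, 4.8, 0, 0], [20, 4, 0, 0], [25, 0, 0, 0], [25, 0, 0, 0], [15, 0, 0, 0], [10, 0, 0, 0], [0, 0, 0, 0], [0, 0, 0, 0]],
])

```text
t: 9.0
tool_pos: [0.5746, -0.1312, 0.1712]
orientation: [3.142, 0.001, -0.003]
ft_force: [-1.0, 0.6, -1.0]
gripper_width: 0.0172
grip_force: 30.0
```

```bash
python3 - <<'E'
from fit import *
s=readout.sense(); print(np.round(s["tool_pos"],4),np.round(s["orientation"],3),s["t"],np.round(s["ft_force"],2))
yw=s["orientation"][2]; T=s["tool_pos"]+[0,0,.019]
tip=T+np.array([.13*np.cos(yw),.13*np.sin(yw),-.04]); bend=tip+[0,0,.04]; drop=tip-[0,0,.045]
sc=grab_frame("scene"); sd=grab_frame("side")
o=np.zeros((600,800,3),np.uint8)
for q,(x,y,w,h),S,ox in ((sc,(210,230,110,160),3.6,0),(sd,(140,150,140,120),2.85,400)):
    a=cv2.resize(q["pixels"][y:y+h,x:x+w],None,fx=S,fy=S)
    for P,c in ((tip,(0,0,255)),(bend,(0,255,0)),(drop,(255,255,0))):
        u=(proj(q,P)[0]-[x,y]+.5)*S; cv2.circle(a,tuple(int(v) for v in u),4,c,1)
    o[:a.shape[0],ox:ox+a.shape[1]]=a[:600,:800-ox]
cv2.imwrite("pics/e4.png",o)
E
```

```text
[ 0.5746 -0.1312  0.1712] [ 3.142e+00  1.000e-03 -3.000e-03] 9.0 [-0.96  0.58 -0.99]
```

View pics/e4.png

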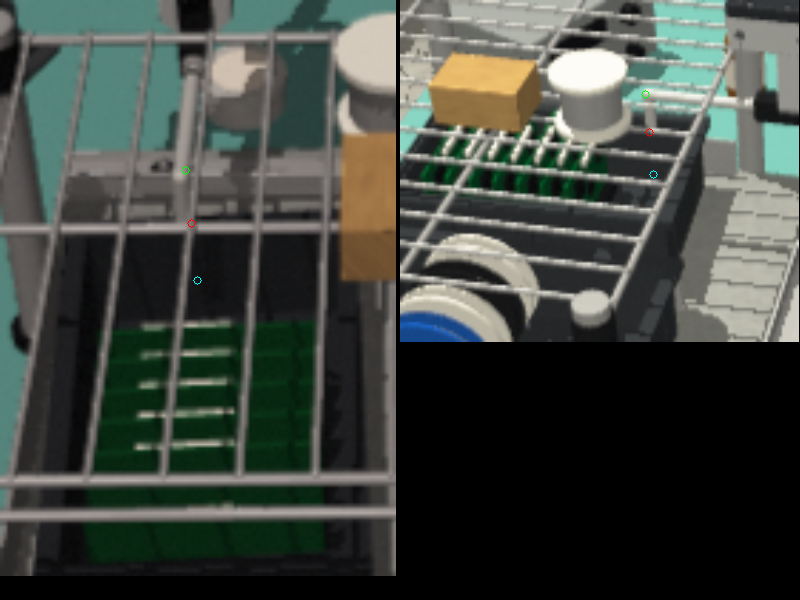

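Both views show the finger between the front wall and the foremost board. Its projected drop point, scene crop (197, 280), is over the free space, and the roof is clear. Lowering.

Call:
servo_tool([
  [[0, 0, 10, 0], [0, 0, 12, 0], [0, 0, 12, 0], [0, 0, 8, 0], [0, 0, 3, 0], [0, 0, 0, 0], [0, 0, 0, 0]],
])

```text
t: 9.98
tool_pos: [0.5757, -0.1314, 0.1266]
orientation: [3.141, -0.001, -0.003]
ft_force: [0.5, 0.0, -0.9]
gripper_width: 0.0175
grip_force: 30.0
```

Call:
servo_tool([
  [[-2, 0, 0, 0], [-3, 0, 0, 0], [-3, 0, 0, 0], [-2, 0, 0, 0], [-1, 0, 0, 0], [-1, 0, 0, 0]],
])

```text
t: 10.72
tool_pos: [0.5633, -0.1312, 0.1262]
orientation: [3.141, -0.0, -0.003]
ft_force: [0.6, 0.2, -1.0]
gripper_width: 0.0174
grip_force: 30.0
```

Call:
servo_tool([
  [[-1, 0, 0, 0], [-1, 0, 0, 0], [-1, 0, 0, 0], [-1, 0, 0, 0], [-1, 0, 0, 0], [-1, 0, 0, 0], [-1, 0, 0, 0], [-1, 0, 0, 0]],
])

```text
t: 11.72
tool_pos: [0.5553, -0.1312, 0.1262]
orientation: [3.141, -0.0, -0.003]
ft_force: [0.0, -0.3, -0.9]
gripper_width: 0.0172
grip_force: 30.0
```

Call:
servo_tool([
  [[-1, 0, 0, 0], [-1, 0, 0, 0], [-1, 0, 0, 0], [-1, 0, 0, 0], [-1, 0, 0, 0], [-1, 0, 0, 0], [-1, 0, 0, 0], [-1, 0, 0, 0]],
])

```text
t: 12.72
tool_pos: [0.5473, -0.1311, 0.1262]
orientation: [3.142, -0.0, -0.003]
ft_force: [3.5, -0.3, -2.1]
gripper_width: 0.0178
grip_force: 30.0
```

Call:
servo_tool([
  [[-1.5, 0, 0, 0], [-2, 0, 0, 0], [-2, 0, 0, 0], [-2, 0, 0, 0], [-2, 0, 0, 0], [-2, 0, 0, 0], [-2, 0, 0, 0], [-2, 0, 0, 0]],
])

```text
t: 13.72
tool_pos: [0.5317, -0.1311, 0.1262]
orientation: [3.141, -0.0, -0.003]
ft_force: [3.5, 0.4, -1.7]
gripper_width: 0.0175
grip_force: 30.0
```

Steady sliding pull is about 3.5 N. I'll draw on gently to well short of the ledge, then check the yaw.

Call:
servo_tool([
  [[-2.5, 0, 0, 0], [-3, 0, 0, 0], [-3, 0, 0, 0], [-3, 0, 0, 0], [-3, 0, 0, 0], [-3, 0, 0, 0], [-3, 0, 0, 0], [-3, 0, 0, 0], [-3, 0, 0, 0], [-2.5, 0, 0, 0], [-2, 0, 0, 0], [-1, 0, 0, 0]],
])

```text
t: 15.22
tool_pos: [0.4997, -0.131, 0.1262]
orientation: [3.141, -0.0, -0.003]
ft_force: [2.2, -0.1, -2.0]
gripper_width: 0.0176
grip_force: 30.0
```

```bash
cat > tote.py <<'E'
from fit import *
s=readout.sense(); print(np.round(s["tool_pos"],4),s["t"],np.round(s["ft_force"],2))
sc=grab_frame("scene"); xs=s["tool_pos"][0]+.125+.116
L=nets.outline_of(sc,"board_tote"); print([(r["confidence"],r["uv"]) for r in L])
m=cv2.morphologyEx(L[0]["region"].astype(np.uint8),cv2.MORPH_CLOSE,np.ones((9,9)))
f=fit([(sc,m.astype(np.float32))],TOTE,.05,[(xs-.03,xs+.03),(-.2,-.05),(-.1,.1)]); print("tote",np.round(f.x,4),f.fun,"expected x",xs)
L=nets.outline_of(sc,"reel_tote"); m=cv2.morphologyEx(L[0]["region"].astype(np.uint8),cv2.MORPH_CLOSE,np.ones((9,9)))
f=fit([(sc,m.astype(np.float32))],TOTE,.05,[(.7,.9),(.0,.2),(-.1,.1)]); print("reel",np.round(f.x,4),f.fun)
E
python3 tote.py
```

```text
[ 0.4997 -0.131   0.1262] 15.225 [ 2.24 -0.08 -2.  ]
[(0.72, [264.3, 331.6])]
tote [ 0.7438 -0.1227  0.0217] 0.04321557283401489 expected x 0.7407454393990588
reel [ 0.7727  0.0875 -0.0019] 0.034816086292266846
```

Call:
servo_tool([
  [[-2, 0, 0, 0], [-3, 0, 0, 0], [-4, 0, 0, 0], [-4, 0, 0, 0], [-4, 0, 0, 0], [-4, 0, 0, 0], [-4, 0, 0, 0], [-3, 0, 0, 0], [-3, 0, 0, 0], [-2, 0, 0, 0], [-1, 0, 0, 0], [-1, 0, 0, 0]],
])

```text
t: 16.88
tool_pos: [0.4649, -0.1309, 0.1262]
orientation: [3.141, -0.0, -0.003]
ft_force: [3.2, -0.2, -2.3]
gripper_width: 0.0178
grip_force: 30.0
```

```bash
python3 tote.py
```

```text
[ 0.4649 -0.1309  0.1262] 16.875 [ 3.22 -0.23 -2.31]
[(0.97, [268.2, 317.3])]
tote [ 0.702  -0.1241 -0.0066] 0.07320088148117065 expected x 0.7058942095640904
reel [ 0.7727  0.0875 -0.0018] 0.03753948211669922
```

Tote is near square with about 10–20 mm to go. I'll creep in and feel for the ledge.

Call:
servo_tool([
  [[-1, 0, 0, 0], [-1, 0, 0, 0], [-1, 0, 0, 0], [-1, 0, 0, 0], [-1, 0, 0, 0], [-1, 0, 0, 0], [-1, 0, 0, 0], [-0.6, 0, 0, 0], [-0.6, 0, 0, 0], [-0.6, 0, 0, 0]],
])

```text
t: 18.27
tool_pos: [0.456, -0.1309, 0.1262]
orientation: [3.142, -0.0, -0.003]
ft_force: [3.1, 1.7, -2.5]
gripper_width: 0.0175
grip_force: 30.0
```

Call:
servo_tool([
  [[-0.5, 0, 0, 0], [-0.5, 0, 0, 0], [-0.5, 0, 0, 0], [-0.5, 0, 0, 0]],
])

```text
t: 18.77
tool_pos: [0.454, -0.1309, 0.1262]
orientation: [3.141, -0.0, -0.003]
ft_force: [2.8, -0.1, -1.2]
gripper_width: 0.0176
grip_force: 30.0
```

Call:
servo_tool([
  [[-0.5, 0, 0, 0], [-0.5, 0, 0, 0], [-0.5, 0, 0, 0]],
])

```text
t: 19.15
tool_pos: [0.4525, -0.1309, 0.1262]
orientation: [3.141, 0.0, -0.003]
ft_force: [3.1, 0.2, -0.3]
gripper_width: 0.0172
grip_force: 30.0
```

Call:
servo_tool([
  [[-0.4, 0, 0, 0], [-0.4, 0, 0, 0], [-0.3, 0, 0, 0]],
])

```text
t: 19.52
tool_pos: [0.4514, -0.1308, 0.1262]
orientation: [3.142, 0.0, -0.003]
ft_force: [3.3, -0.1, -2.3]
gripper_width: 0.0177
grip_force: 30.0
```

Call:
servo_tool([
  [[-0.4, 0, 0, 0], [-0.3, 0, 0, 0], [-0.3, 0, 0, 0]],
])

```text
t: 19.9
tool_pos: [0.4505, -0.1309, 0.1262]
orientation: [3.141, -0.0, -0.003]
ft_force: [2.9, 0.4, -2.2]
gripper_width: 0.0174
grip_force: 30.0
```

Call:
servo_tool([
  [[-0.4, 0, 0, 0], [-0.3, 0, 0, 0], [-0.3, 0, 0, 0]],
])

```text
t: 20.27
tool_pos: [0.4505, -0.1309, 0.1263]
orientation: [3.141, -0.002, -0.003]
ft_force: [5.7, 0.1, -3.3]
gripper_width: 0.0176
grip_force: 30.0
```

Contact: the TCP has stalled and the pull has risen. I'll add a hair.

Call:
servo_tool([
  [[-0.3, 0, 0, 0], [0, 0, 0, 0], [0, 0, 0, 0]],
])

```text
t: 20.65
tool_pos: [0.4505, -0.131, 0.1264]
orientation: [3.141, -0.003, -0.003]
ft_force: [6.3, 0.6, -2.4]
gripper_width: 0.0175
grip_force: 30.0
```

Call:
servo_tool([
  [[-0.3, 0, 0, 0], [-0.3, 0, 0, 0], [0, 0, 0, 0]],
])

```text
t: 21.02
tool_pos: [0.4502, -0.1311, 0.1264]
orientation: [3.141, -0.003, -0.003]
ft_force: [6.6, 0.7, -3.0]
gripper_width: 0.0176
grip_force: 30.0
```

Call:
servo_tool([
  [[-0.3, 0, 0, 0], [-0.3, 0, 0, 0], [0, 0, 0, 0], [0, 0, 0, 0]],
])

```text
t: 21.52
tool_pos: [0.4499, -0.131, 0.1265]
orientation: [3.141, -0.004, -0.003]
ft_force: [6.8, 1.2, -3.8]
gripper_width: 0.0175
grip_force: 30.0
```

```bash
python3 tote.py
```

```text
[ 0.4499 -0.131   0.1265] 21.525 [ 6.84  1.23 -3.76]
[(0.95, [266.1, 315.4])]
tote [ 6.941e-01 -1.241e-01  1.000e-04] 0.07469397783279419 expected x 0.6909035296832184
reel [ 0.7726  0.0876 -0.0014] 0.050888001918792725
```

Call:
servo_tool([
  [[-0.4, 0, 0, 0], [-0.4, 0, 0, 0], [0, 0, 0, 0], [0, 0, 0, 0]],
])

```text
t: 22.18
tool_pos: [0.4499, -0.1311, 0.1266]
orientation: [3.141, -0.005, -0.004]
ft_force: [7.5, 0.7, -4.3]
gripper_width: 0.0176
grip_force: 30.0
```

```bash
python3 - <<'E'
from fit import *
s,p=wrist(); print(np.round(s["ft_force"],2),np.round(s["wrist_torque"],3)); a=p["pixels"]; cv2.imwrite("pics/w5.png",a)
print(np.round(atz(p,(313,3),s["tool_pos"][2]+.019),4)-s["tool_pos"])
b=cv2.imread("pics/w2.png")
sd=grab_frame("side"); A=np.hstack([a[0:240,220:420],b[0:240,220:420]]); A=cv2.resize(A,(400,240))
S=cv2.resize(sd["pixels"][150:270,180:330],(500,400))
o=np.zeros((400,800,3),np.uint8); o[:,300:]=S; o[:240,:300]=cv2.resize(A,(300,240)); cv2.imwrite("pics/f5.png",o)
E
```

```text
[ 7.54  0.72 -4.3 ] [ 0.129 -1.54   0.049]
[ 0.13439094 -0.00055657  0.01899803]
```

View pics/f5.png

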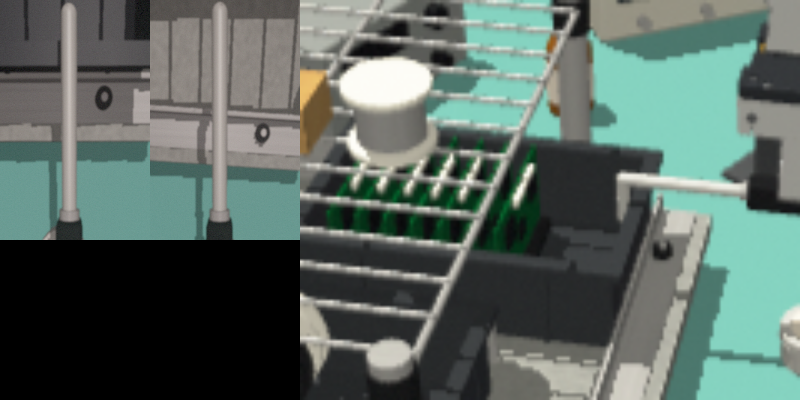

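Side view: the tote front stands along the ledge, with the finger inside the wall at (620, 195) and the rod level. The pull is about 4.4 N above sliding. There's a small upward drag on the wall, so I'll ease the tool down slightly and hold.

Call:
servo_tool([
  [[0, 0, 0.4, 0], [-0.2, 0, 0.3, 0], [-0.2, 0, 0, 0], [0, 0, 0, 0]],
])

```text
t: 22.78
tool_pos: [0.4498, -0.1312, 0.126]
orientation: [3.141, -0.006, -0.004]
ft_force: [9.2, 0.6, -3.0]
gripper_width: 0.0175
grip_force: 30.0
```

Pull is now 9.2 N, about 6 N above sliding and in the window. Holding.

Call:
servo_tool([
  [[0, 0, 0, 0], [0, 0, 0, 0], [0, 0, 0, 0], [0, 0, 0, 0], [0, 0, 0, 0], [0, 0, 0, 0]],
])

```text
t: 23.52
tool_pos: [0.4498, -0.1312, 0.126]
orientation: [3.141, -0.006, -0.004]
ft_force: [8.9, 0.7, -4.2]
gripper_width: 0.0176
grip_force: 30.0
```

Call:
servo_tool([
  [[0, 0, 0, 0], [0, 0, 0, 0], [0, 0, 0, 0], [0, 0, 0, 0], [0, 0, 0, 0], [0, 0, 0, 0]],
])

```text
t: 24.28
tool_pos: [0.4498, -0.1312, 0.126]
orientation: [3.141, -0.006, -0.004]
ft_force: [8.9, -0.0, -4.3]
gripper_width: 0.0177
grip_force: 30.0
```

```bash
python3 tote.py
```

```text
[ 0.4498 -0.1312  0.126 ] 24.275 [ 8.93 -0.   -4.31]
[(0.67, [268.8, 314.8])]
tote [ 0.6944 -0.1234 -0.004 ] 0.05987811088562012 expected x 0.6907639156654001
reel [ 7.726e-01  8.740e-02 -2.000e-04] 0.030282020568847656
```

The pull held steady at about 8.9 N for 1.5 s, with the tote square (yaw −0.004, parallel to its neighbour). Unhook: relax, move deeper off the wall, then rise.

Call:
servo_tool([
  [[0.5, 0, 0, 0], [0.5, 0, 0, 0], [0.5, 0, 0, 0], [0.5, 0, 0, 0], [0.5, 0, 0, 0], [1, 0, 0, 0], [1.5, 0, 0, 0], [2.5, 0, 0, 0], [3, 0, 0, 0], [3, 0, 0, 0], [0, 0, 0, 0], [0, 0, 0, 0]],
])

```text
t: 25.92
tool_pos: [0.4601, -0.1308, 0.1254]
orientation: [3.142, 0.0, -0.003]
ft_force: [-0.3, 0.9, -0.5]
gripper_width: 0.0177
grip_force: 30.0
```

Call:
servo_tool([
  [[0, 0, -4, 0], [0, 0, -10, 0], [0, 0, -12, 0], [0, 0, -12, 0], [0, 0, -7, 0], [0, 0, -2, 0], [0, 0, 0, 0]],
])

```text
t: 26.8
tool_pos: [0.4601, -0.1308, 0.1724]
orientation: [3.142, 0.0, -0.003]
ft_force: [0.5, -0.4, 0.0]
gripper_width: 0.0176
grip_force: 30.0
```

```bash
python3 tote.py
```

```text
[ 0.4601 -0.1308  0.1724] 26.8 [ 0.51 -0.38  0.04]
[(0.57, [265.4, 315.5])]
tote [ 0.6949 -0.1232 -0.011 ] 0.06787168979644775 expected x 0.7011068142669308
reel [ 0.7727  0.0867 -0.0018] 0.05383288860321045
```

Call:
servo_tool([
  [[-10, 0, 0, 0], [-15, 10, 0, 0], [0, 30, 0, 0], [0, 40, 0, 0], [0, 40, 0, 0], [0, 40, 0, 0], [3, 34, 0, 0], [4, 15, 0, 0], [2, 5, 0, 0]],
])

```text
t: 28.08
tool_pos: [0.443, -0.345, 0.1723]
orientation: [-3.141, 0.0, -0.004]
ft_force: [0.4, -0.0, -0.8]
gripper_width: 0.0176
grip_force: 30.0
```

Call:
servo_tool([
  [[0, 0, 0, 0.12], [0, 0, 0, 0.14], [0, 0, 0, 0.14], [0, 0, 0, 0.113], [0, 0, 0, 0], [0, 0, 0, 0], [0, 0, 0, 0], [0, 0, 0, 0]],
])

```text
t: 29.08
tool_pos: [0.4435, -0.3447, 0.1725]
orientation: [3.142, 0.0, -0.516]
ft_force: [0.7, 0.5, -1.4]
gripper_width: 0.0177
grip_force: 30.0
```

```bash
python3 - <<'E'
from fit import *
s,p=wrist(); print(s["tool_pos"],s["orientation"])
h=np.array([.4435,-.3447,.0563]); d=h-s["tool_pos"]; y=s["orientation"][2]
print("tool shift mm",1e3*(d[0]*np.cos(y)+d[1]*np.sin(y)),1e3*(d[0]*np.sin(y)-d[1]*np.cos(y)),-1e3*d[2],"twist",y+.516)
cv2.imwrite("pics/w6.png",p["pixels"])
E
```

```text
[ 0.44354605 -0.34470343  0.1724705 ] [ 3.14158922e+00  1.84625078e-05 -5.15656481e-01]
tool shift mm -0.04174985866421118 0.01972221115826288 116.17050262213401 twist 0.0003435186820701652
```

View pics/w6.png

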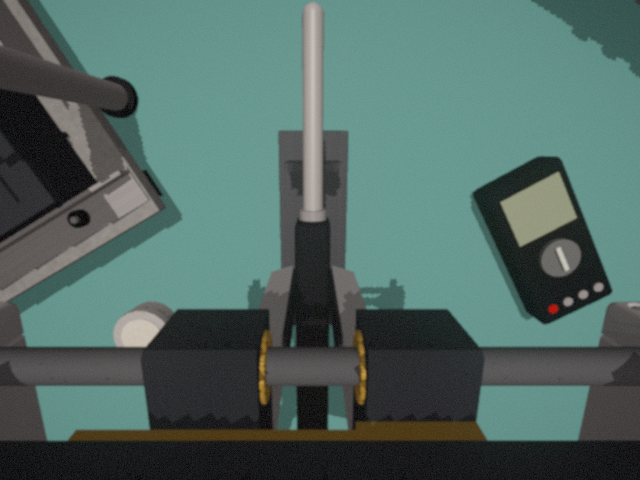

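The rod (313, 5–215) lines up over the rest plate (279–348), exactly above the home pose. Lowering slowly at the end.

Call:
servo_tool([
  [[0, 0, 15, 0], [0, 0, 25, 0], [0, 0, 25, 0], [0, 0, 18, 0], [0, 0, 10, 0], [0, 0, 8, 0], [0, 0, 6, 0], [0, 0, 4, 0], [0, 0, 2, 0], [0, 0, 1.5, 0], [0, 0, 1, 0], [0, 0, 0.5, 0]],
])

```text
t: 30.62
tool_pos: [0.4436, -0.3449, 0.0565]
orientation: [3.141, -0.0, -0.516]
ft_force: [-0.7, -0.6, -2.3]
gripper_width: 0.0178
grip_force: 30.0
```

Call:
servo_tool([
  [[0, 0, 0, 0], [0, 0, 0, 0], [0, 0, 0, 0]],
])

```text
t: 31.0
tool_pos: [0.4436, -0.3449, 0.0565]
orientation: [3.141, -0.0, -0.516]
ft_force: [-0.3, 0.5, -0.8]
gripper_width: 0.0174
grip_force: 30.0
```

Call:
servo_tool([
  [[0, 0, 0.2, 0], [0, 0, 0, 0], [0, 0, 0, 0], [0, 0, 0, 0], [0, 0, 0, 0]],
], jaw=0.6)

```text
t: 31.62
tool_pos: [0.4436, -0.3448, 0.0563]
orientation: [3.142, -0.0, -0.516]
ft_force: [-0.2, -0.2, 0.7]
gripper_width: 0.0563
grip_force: 0.0
```

Call:
servo_tool([
  [[0, 0, -8, 0], [0, 0, -20, 0], [0, 0, -35, 0], [0, 0, -40, 0], [0, 0, -40, 0], [0, 0, -35, 0], [0, 0, -20, 0], [0, 0, 0, 0], [0, 0, 0, 0]],
])

```text
t: 32.75
tool_pos: [0.4431, -0.3444, 0.2535]
orientation: [-3.141, 0.001, -0.516]
ft_force: [1.0, -0.4, -0.5]
gripper_width: 0.0563
grip_force: 0.0
```

```bash
python3 tote.py; python3 - <<'E'
from fit import *
s,p=wrist(); L=nets.outline_of(p["raw"],"hook"); f=fit([(p,L[0]["region"].astype(np.float32))],HOOK,.075,[(.38,.5),(-.41,-.28),(-.9,-.2)]); print("hook",np.round(f.x,4),f.fun)
sc=grab_frame("scene"); sd=grab_frame("side"); o=np.hstack([cv2.resize(sc["pixels"][170:450,130:470],(400,330)),cv2.resize(sd["pixels"][110:350,40:400],(400,330))]); cv2.imwrite("pics/z.png",o)
E
```

```text
[ 0.4431 -0.3444  0.2535] 32.75 [ 1.05 -0.44 -0.49]
[(0.56, [266.3, 313.2])]
tote [ 0.6929 -0.1237  0.0041] 0.06406843662261963 expected x 0.6841003342178311
reel [ 0.7726  0.0876 -0.0017] 0.026292502880096436
hook [ 0.4425 -0.3441 -0.5208] 0.07461738586425781
```

View pics/z.png

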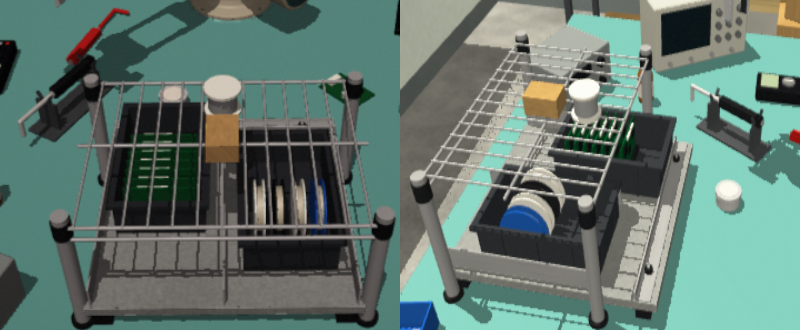

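The hook is back in its rest at its starting pose, the board tote is square against the ledge, and the reel tote hasn't moved. Handing in.

```bash
python3 -c "
from station import finish_job; print(finish_job())"
```

```text
the job is handed in; nothing more can be done
None
```

The job is handed in at about 33 s: the board tote was drawn square onto the ledge, held for about 1.5 s at roughly 6 N above the sliding pull, and unhooked; the hook is back in its rest and the reel tote did not move.

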